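Clamp a balsa lure body in the sloping finishing holder

TASK

Lift the balsa lure body off the drying rack, squeezing it with no more than about 12 N a finger, and set it down gently (do not drop it) in the two V yokes of the sloping holder. Then free the sliding stop with its clamp knob, slide it down until its sprung pad holds the lure against the foot of the slope with about 6 N (3 to 10 N will do; over 12 N dents the balsa, even for a moment), and lock the stop there with the knob. Leave the reel, jar and line spool where they are.

Things in the scene. Friction and masses are not known exactly. Their poses are not given: they have to be found in the camera images.
- lure: A lure to be finished, a turned piece of bare pale balsa, 130 mm long, round, 30 mm in diameter over its middle 100 mm and tapering to flat ends 20 mm in diameter; about 30 g. Both ends are alike. Origin at its centre, x along its axis. At the start it lies level in the V yokes of the drying rack, its axis 45 mm above the table.
- rack: The drying rack, fixed: a plywood plate 130 x 60 x 10 mm with two black V yokes 80 mm apart along x (68 mm clear between them), whose arms end 22 mm either side of the middle, 47 mm above the table. Origin: centre of its underside; x along the lure that it carries. The lure may lie up to 8 mm along x from the middle.
- holder: The plywood holder, fixed, 270 x 100 mm on the table. Origin: centre of its underside, z up, x level towards its high end, y across. Its 90 mm wide board slopes up towards +x at 30 degrees. Below, s = distance up the slope along (0.866, 0, 0.5) and n = height square to the board along (-0.5, 0, 0.866), in holder axes, both from slope.
- slope (a point): Point on the middle of the sloping board's surface, 90 mm straight above the holder's origin; axes as the holder's. Here s = 0 and n = 0. From s = 5 mm up the slope the aluminium rail of the sliding stop lies on the board.
- foot (a point): Middle of the cork face of the foot, an upright plate at the low end of the slope (44 mm wide, 55 mm tall), facing up the slope, at s = -135 mm, n = 35 mm. The lure's lower end must rest here.
- seat (a point): Where the lure's centre must finally be: s = -70, n = 35 mm, lying along the slope. It is carried by two black V yokes 12 mm thick at s = -110 and -30 mm (68 mm clear between them; arms end 22 mm either side of the middle at n = 36 mm). A lure laid there may stay short of the foot; it slides easily when pushed. Axes as the holder's.
- carriage: The sliding stop: an aluminium block 40 mm along the slope, 44 mm wide, top at n = 46 mm. Origin on the board's surface under its middle; x up the slope, z square to the board. Slides from s = 115 to 15 mm; at the start locked at s = 85 to 115 mm. Freed, it stays where left: 3 N of friction, and its weight takes 1.8 N off a push down the slope.
- pad_face (a point): Middle of the face of the stop's black rubber pad, 24 mm in diameter, when not pressed in: 45 mm down the slope from the stop's origin, at n = 35 mm, in line with the seated lure's axis, facing down the slope (fixed to the block, does not move with the pad). The pad gives by up to 12 mm against a spring of 2 N/mm, without preload.
- knob (a joint): Angle of the clamp knob (rad), 0 to 1.5; grows clockwise as seen from above, looking down its axis. Below 0.6 the stop is free, from 1.0 it is locked (1.3 holds well against 25 N). It turns with 0.18 Nm, rising to about 0.32 Nm at 1.3 as it bites, and stays where it is left. At the start 1.05 to 1.3.
- knob_grip (a point): Point on the knob's axis at the height to grip, n = 80 mm, over the middle of the sliding stop. The knob is a black bar 46 mm long, 14 mm thick, 36 mm tall (n = 56 to 92 mm) on a 24 mm round neck; its axis is square to the board. x along the bar, turning with it (at angle 0 the bar points up the slope), z along the axis, up.
- reel: Bystander: a black fishing reel lying on its side, 70 mm across, 60 mm tall, with a crank; origin at the centre of its underside.
- jar: Bystander: a jar with a yellow cap, 60 mm in diameter, 85 mm tall; origin at the centre of its underside.
- spool: Bystander: a green line spool, 56 mm in diameter, 50 mm tall, standing; origin at the centre of its underside.

How it is judged:
At the end, for the whole second after the job is handed in: The lure lies at rest in the yokes within 12 mm of its seat and within 0.1 rad of the slope, the pad of the stop presses on it with 3 to 10 N, and the knob is locked (above 1.0 rad) (distance between lure and seat below 0.012 m and angle between the x axis of lure and the x axis of carriage, either way round below 0.1 rad and contact force between carriage and lure between 3 and 10 N and value of joint knob above 1 rad and linear speed of lure below 0.01 m/s); the robot touches nothing.
It fails at once if the stop pressed on the lure with more than 14 N (contact force between carriage and lure above 14 N).
It fails at once if the fingers squeezed the lure with more than 30 N in all (contact force between the fingers and lure above 30 N).
It fails at once if the lure was dropped or pressed on the holder with more than 30 N in all (contact force between holder and lure above 30 N).
It fails at once if the reel, jar or line spool was moved by more than 20 mm (distance of any of reel, jar, spool from where it was at the start of the episode above 0.02 m).
It also fails if it takes over 72 s, if anything falls off the work surface, if the arm or the gripper's body presses on something with over 40 N, if the wrist force passes 120 N, or if a joint passes its speed limit or range.

ROBOT

A 6-joint arm with a two-finger parallel gripper is mounted at the origin on the work surface. World frame = base frame: x ahead of the robot, y to its left, z up, the work surface at z = 0. Lengths are in m, angles in rad, forces in N, time in s.
With the tool pointing down it reaches from about 0.325 to 0.85 m from the base axis. Payload 4.4 kg.
Tool frame: the origin (TCP) lies midway between the tips of the shut fingers; the grasp point (between the pads) lies 19 mm behind it; z points along the fingers, y is the line along which they close (so a half turn about z gives the same grasp; the last joint's range is limited). The gripper opens to 94 mm and grips with 3 to 60 N. Pads are 16 mm wide; open, the fingers measure 119 mm over their backs; the gripper's body (75 mm by 177 mm) begins 78 mm behind the grasp point.
Start: joints at [-1.393, 0.207, 1.542, -0, 1.393, -0.15], TCP at [0.186, -0.544, 0.184] pointing down, gripper open.
Joint ranges: [-2.73, 2.73], [-0.86, 2.22], [0.23, 2.46], [-1.11, 4.25], [0.08, 2.63], [-2.82, 2.82]. Speed limits (rad/s): [2.79, 2.79, 3.14, 3.14, 3.14, 3.14].

INTERFACE

Orientations are given as a unit quaternion [w, x, y, z].
In Python, from station import r gives the robot as it stands. The module is installed in compiled form; this text tells all that it offers. Calls block until the motion is done:
- r.movep(position, orientation): joint-space move of the TCP to a pose.
- r.line_to(position, attitude=None, v=0.15, f_stop=None): straight line of the TCP; attitude=None keeps the orientation; v is the mean speed in m/s. With f_stop (N) it stops when the force on the tool has changed by that much, and returns True; else False.
- r.move_j(angles): joint-space move.
- r.grip(opening): finger opening in m; the grip force is fixed at half the most; returns when the fingers have stopped.
- r.dwell(seconds).
- r.inverse_kinematics(position, orientation): joint angles nearest the present ones, or None.
- r.read_state(): the state.
- r.camera(name): name is "scene" or "top" or "wrist"; returns (picture, depth): 480x640x3 uint8, blue, green, red; 480x640 float32, m along the optical axis (not along the pixel's ray), 0 where there is no reading.
- r.camera_params(name): a dict with "fx", "fy", "cx", "cy" (pixels), "R" (3x3) and "t" (3): a world point X has camera coordinates R X + t. Camera axes: x right, y down, z forward; pixel columns grow to the right and rows downward; lengths in m; the calibration is good to about 2 mm. A picture is of the moment at which its call begins: read the wrist's pose just before it. camera_params takes no time and is no camera call; for the wrist camera it gives the pose at the moment of the call.
A pose or a line that the arm cannot do raises r.IKError and nothing moves.
- r.sign_off(): hands the job in; it is judged then, once.
The state is a dict: "time": time; "joint_positions": joint angles; "qvel": joint speeds; "joint_efforts": joint torques, N m; "eef_pos": TCP position; "ee_rot": TCP orientation; "ft_force": force on the tool from outside, world axes, zero at the start; "wrist_torque": the same for the moment, N m; "gripper_width": finger opening in m; "grasp_force": force on a finger pad.
Only numpy, scipy, OpenCV 4.12 (cv2) and the standard library are available. Lean on these libraries where they do the work, as an engineer would, in place of code of your own. Each camera call takes 0.05 s, during which the arm holds its last target. There are 200 camera calls.

## Working session

There is one attempt and no reset: what is moved stays moved. The work goes in short steps, each a Python script; the robot and the scene stay as the last script left them, time stands still between calls to the robot, and variables do not carry over. Pictures are saved under pics/ and viewed, at most 10 in all, crops included, and the job is handed in when it is done.

```bash
ls; mkdir -p pics; python3 - <<'E'
from station import r
import cv2,numpy as np
for n in("scene","top"):
    p,d=r.camera(n); cv2.imwrite(f"pics/{n}0.png",p); np.save(f"pics/{n}0.npy",d)
    c=r.camera_params(n); print(n,c)
s=r.read_state(); print(s)
E
```

```text
pics
scene {'fx': 479.4162656198348, 'fy': 479.4162656198348, 'cx': 323.8301002668963, 'cy': 240.21286358326117, 'R': array([[ 0.49341287,  0.8696834 , -0.01394724],
       [ 0.6656349 , -0.38787111, -0.63756269],
       [-0.55988741,  0.30529787, -0.77027222]]), 't': array([-0.27986466, -0.34053278,  1.57834051])}
top {'fx': 576.4559864559749, 'fy': 576.4559864559749, 'cx': 309.6479028926398, 'cy': 236.13226802650595, 'R': array([[ 0.02560999, -0.99960534,  0.01154489],
       [-0.9953007 , -0.02657513, -0.09311436],
       [ 0.09338442, -0.00910598, -0.99558849]]), 't': array([-0.02220153,  0.64173942,  1.2284649 ])}
{'time': 0.1, 'joint_positions': array([-1.39249317e+00,  2.07332145e-01,  1.54278377e+00, -1.59329004e-05,
        1.39345891e+00, -1.50479835e-01]), 'qvel': array([ 0.00100377, -0.00373931, -0.0038964 , -0.00228391, -0.00023306,
       -0.00132813]), 'joint_efforts': array([ 4.51803459e-06, -3.71862245e+01, -2.82292861e+01,  6.99640671e-02,
        3.10640072e-02, -5.90651462e-05]), 'eef_pos': array([ 0.18552342, -0.54345903,  0.18322139]), 'ee_rot': array([-9.90880743e-04,  9.86517405e-01,  1.63653375e-01, -2.16265608e-05]), 'ft_force': array([-1.21183179,  0.05457271, -0.69235056]), 'wrist_torque': array([-0.00261267, -0.02824743,  0.04608855]), 'grasp_force': 0.0, 'gripper_width': 0.09412945632682698}
```

View pics/top0.png

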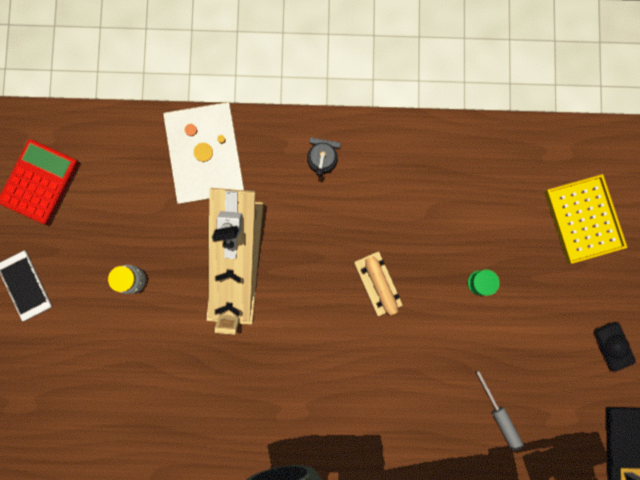

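View pics/scene0.png

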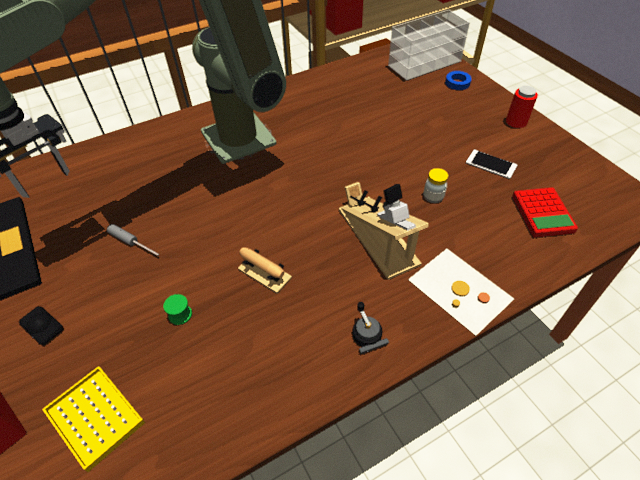

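The top view shows the lure on its rack at about (380,284), with the lure from (367,258) to (393,311). The holder is centred near (232,258), its foot at (227,325), its yokes at (229,276) and (229,310), and its knob at (226,233). The jar is at (125,279), the reel at (322,157) and the spool at (485,282).

```bash
cat > h.py <<'E'
from station import r
import cv2,numpy as np
from scipy.spatial.transform import Rotation as Rn
from scipy.optimize import least_squares
def cloud(c,d):
    v,u=np.mgrid[0:480,0:640]
    P=np.stack([(u-c["cx"])/c["fx"]*d,(v-c["cy"])/c["fy"]*d,d],-1)
    return (P-c["t"])@c["R"]
def quat(R):
    q=Rn.from_matrix(R).as_quat(); return q[[3,0,1,2]]
def att(z,y):
    z=z/np.linalg.norm(z); y=y-z*(y@z); y/=np.linalg.norm(y)
    return np.stack([np.cross(y,z),y,z],1)
E
python3 - <<'E'
from h import *
c=r.camera_params("top"); d=np.load("pics/top0.npy"); p=cv2.imread("pics/top0.png")
W=cloud(c,d); hsv=cv2.cvtColor(p,cv2.COLOR_BGR2HSV)
print("table z",W[330:350,300:400,2].mean())
# lure
sub=W[245:325,345:410].reshape(-1,3); L=sub[sub[:,2]>.048]
m=L.mean(0);u,s,vt=np.linalg.svd(L[:,:2]-m[:2],full_matrices=False);a=vt[0]
t=(L[:,:2]-m[:2])@a
print("lure",m,L[:,2].max(),"dir",a,np.degrees(np.arctan2(a[1],a[0])),"len",t.min(),t.max(),len(L))
# board plane
B=W[185:335,205:268].reshape(-1,3);hh=hsv[185:335,205:268].reshape(-1,3)
print("holder",B[B[:,2]>.02].min(0),B[B[:,2]>.02].max(0))
k=(B[:,2]>.02)&(hh[:,1]>60)&(hh[:,2]>120); B=B[k]
best=0;rng=np.random.default_rng(0)
for _ in range(2000):
    q=B[rng.choice(len(B),3,False)]; n=np.cross(q[1]-q[0],q[2]-q[0]); l=np.linalg.norm(n)
    if l<1e-6: continue
    n/=l; n*=np.sign(n[2])
    if abs(n[2]-.866)>.04: continue
    inl=abs((B-q[0])@n)<.004
    if inl.sum()>best: best=inl.sum();I=inl
Q=B[I];mq=Q.mean(0);n=np.linalg.svd(Q-mq)[2][2];n*=np.sign(n[2])
yaw=np.arctan2(-n[1],-n[0])
print("plane",best,n,"yaw deg",np.degrees(yaw),mq)
ex=np.array([np.cos(yaw),np.sin(yaw)]);ey=np.array([-ex[1],ex[0]])
X=Q[:,:2]@ex;Y=Q[:,:2]@ey
print("x range",np.percentile(X,[0,1,99,100]),"y",np.percentile(Y,[0,2,98,100]))
# origin along x: plane height .09
x0=(mq[:2]@ex)+(.09-mq[2])/np.tan(np.radians(30)); y0=np.mean(np.percentile(Y,[2,98]))
print("origin",x0*ex+y0*ey, "minrect",cv2.minAreaRect(Q[:,:2].astype(np.float32)))
for nm,(v,u) in dict(jar=(279,122),reel=(157,322),spool=(282,485),knob=(233,224)).items(): print(nm,W[v,u])
w=r.camera_params("wrist");R=Rn.from_quat(np.r_[r.read_state()["ee_rot"][1:],r.read_state()["ee_rot"][0]]).as_matrix()
cp=-w["R"].T@w["t"];print("cam in tool",R.T@(cp-r.read_state()["eef_pos"]),"cam axes in tool",(R.T@w["R"].T).round(2).tolist(),w["fx"])
E
```

```text
table z 0.006953437075604739
lure [ 0.53833382 -0.15376164  0.09884447] 1.2830569753430803 dir [-0.6358083  -0.77184701] -129.4799602431967 len -0.11459914254059496 0.06439833019587224 811
holder [0.42931296 0.00604791 0.02002685] [0.72155878 0.20835691 1.28305698]
plane 3559 [-0.49620325  0.02518445  0.86784104] yaw deg -2.905513832037956 [0.58690892 0.15667789 0.09113069]
x range [0.44906309 0.45659625 0.70601004 0.70882157] y [0.1422984  0.14388142 0.23155026 0.23224858]
origin [0.58502853 0.15826475] minrect ((0.587689995765686, 0.1576879322528839), (0.08994578570127487, 0.25975891947746277), 87.09246063232422)
jar [0.53767578 0.37932594 0.08799553]
reel [ 0.81366405 -0.0276521   0.05106983]
spool [ 0.5516354  -0.38214704  0.0524604 ]
knob [0.6264303  0.15569782 0.21416539]
cam in tool [ 0.06690948 -0.00066177 -0.19988714] cam axes in tool [[-0.0, -0.97, -0.23], [1.0, -0.0, -0.0], [-0.0, -0.23, 0.97]] 372.0662190865301
```

```bash
python3 - <<'E'
from h import *
c=r.camera_params("top"); d=np.load("pics/top0.npy")
W=cloud(c,d); W[d==0]=np.nan
print("table",np.nanmedian(W[330:350,300:400,2]))
def pca(L):
    m=np.median(L,0)[:2];a=np.linalg.svd(L[:,:2]-m)[2][0];a*=np.sign(a[0]);t=(L[:,:2]-m)@a;lo,hi=np.percentile(t,[1,99])
    b=np.array([-a[1],a[0]]);
    return m+a*(lo+hi)/2,a,hi-lo
sub=W[245:325,345:410].reshape(-1,3); L=sub[(sub[:,2]>.05)&(sub[:,2]<.08)]
m,a,l=pca(L);print("lure",m,np.degrees(np.arctan2(a[1],a[0])),l,L[:,2].max())
ax=np.array([a[0],a[1],0])
def look(nm,pos,Rm):
    r.movep(pos,quat(Rm)); r.dwell(.3)
    c=r.camera_params("wrist");p,d=r.camera("wrist");cv2.imwrite(f"pics/{nm}.png",p)
    W=cloud(c,d);W[d==0]=np.nan;np.save(f"pics/{nm}.npy",W);return W
z=np.array([0,0,-1.])
# tool y across lure; choose x sign nearest to present yaw
y0=np.cross(z,ax)
R0=att(z,y0)
best=None
for s in(1,-1):
    q=r.inverse_kinematics(np.r_[m,.2],quat(att(z,s*y0)))
    print(s,None if q is None else np.round(q,2))
    if q is not None and (best is None or abs(q[5])<abs(best[1][5])): best=(s,q)
W=look("w1",np.r_[m,.2],att(z,best[0]*y0))
f=W.reshape(-1,3);f=f[np.linalg.norm(f[:,:2]-m,axis=1)<.1]
L=f[(f[:,2]>.05)&(f[:,2]<.08)];print("wrist lure",*pca(L),L[:,2].max(),np.percentile(L[:,2],99),len(L),"table",np.median(f[f[:,2]<.02,2]))
print(r.read_state()["time"])
# holder options
ey=np.array([np.sin(.0507),np.cos(.0507),0])
for s in(1,-1):
  for h in(.3,.35,.4):
    q=r.inverse_kinematics([.59,.157,h],quat(att(z,s*ey)));print(s,h,None if q is None else np.round(q,2))
E
```

```text
table -4.2737906242643734e-05
lure [ 0.53835282 -0.15905264] 24.818454003108524 0.12406786292111315 0.06652672576643491
1 [-0.44  0.17  1.56 -0.    1.42  0.7 ]
-1 [-0.44  0.17  1.56 -0.    1.42 -2.45]
wrist lure [ 0.54067614 -0.15997937] [0.90755854 0.41992559] 0.1257312349026018 0.061578517332362095 0.06051595664551679 3651 table -0.00037758987933566326
2.3417
1 0.3 [ 0.12  0.22  1.29 -0.    1.63 -1.4 ]
1 0.35 [ 0.12  0.21  1.2  -0.    1.73 -1.4 ]
1 0.4 [ 0.12  0.22  1.1  -0.    1.83 -1.4 ]
-1 0.3 [ 0.12  0.22  1.29 -0.    1.63  1.74]
-1 0.35 [ 0.12  0.21  1.2  -0.    1.73  1.74]
-1 0.4 [ 0.12  0.22  1.1  -0.    1.83  1.74]
```

View pics/w1.png

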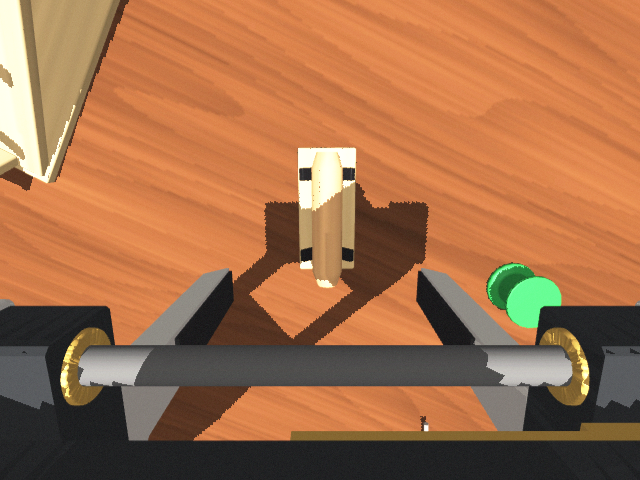

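The wrist view shows the lure from (327,150) to (327,287), lying in rack yokes at rows 174 and 254. Its measured top is 60.5 mm and its length 126 mm, both consistent with the sizes given. Next I look at the holder and plan the arm poses.

```bash
python3 - <<'E'
from h import *
yaw=-.0507;ey=np.array([-np.sin(yaw),np.cos(yaw),0]);z=np.array([0,0,-1.])
r.movep([.53,.158,.33],quat(att(z,ey))); r.dwell(.3)
c=r.camera_params("wrist");p,d=r.camera("wrist");cv2.imwrite("pics/w2.png",p)
W=cloud(c,d);W[d==0]=np.nan;np.save("pics/w2.npy",W);np.save("pics/w2c.npy",c,allow_pickle=True)
hsv=cv2.cvtColor(p,cv2.COLOR_BGR2HSV).reshape(-1,3)
f=W.reshape(-1,3)
box=(abs(f[:,0]-.59)<.17)&(abs(f[:,1]-.157)<.09)&(f[:,2]>.01)&(f[:,2]<.25)
# fit: plane with known slope
n0=np.array([-.5*np.cos(yaw),-.5*np.sin(yaw),.866])
B=f[box];o=np.array([.5865,.158,.09])
h=(B-o)@n0; Q=B[abs(h)<.006]
for _ in range(4):
    mq=Q.mean(0);n=np.linalg.svd(Q-mq,full_matrices=False)[2][2];n*=np.sign(n[2]);Q=B[abs((B-mq)@n)<.003]
yaw=np.arctan2(-n[1],-n[0]);print("plane",len(Q),n,"yaw",yaw)
ex=np.array([np.cos(yaw),np.sin(yaw)]);eyy=np.array([-ex[1],ex[0]])
x0=mq[:2]@ex+(.09-mq[2]-(n[0]*0))/np.tan(np.radians(30));Y=Q[:,:2]@eyy
y0=np.percentile(Y,[1,99]);print("y edges",y0,"x range",np.percentile(Q[:,:2]@ex,[1,99]))
o=np.r_[x0*ex+y0.mean()*eyy,.09];print("slope pt",o)
S=np.r_[ex*.866,.5];N=np.r_[-ex*.5,.866];E=np.r_[eyy,0]
s=(B-o)@S;nn=(B-o)@N;y=(B-o)@E
k=(abs(y)<.022)&(nn>.04)&(nn<.05)&(s>.04);print("carriage top s",np.percentile(s[k],[1,99]),"n",np.median(nn[k]),"y",np.percentile(y[k],[2,98]))
k=(nn>.086)&(nn<.096)&(s>.04);K=np.c_[s,y][k];print("knob",np.median(K,0),cv2.minAreaRect(K.astype(np.float32)*1000))
k=(nn>.03)&(nn<.042)&(s<-.02)&(s>-.125)&(abs(y)<.03)
for lo,hi in((-.12,-.1),(-.04,-.02)):
    q=k&(s>lo)&(s<hi);print("yoke s",np.percentile(s[q],[5,95]),"y",np.percentile(y[q],[1,99]),nn[q].max())
k=(s<-.128)&(s>-.16)&(nn>.045)&(nn<.07);print("foot top s",np.percentile(s[k],[5,95]),"y",np.percentile(y[k],[2,98]),np.percentile(nn[k],95))
E
```

```text
plane 10577 [-0.49905152  0.02912788  0.86608264] yaw -0.058300330263436666
y edges [0.14832835 0.2369144 ] x range [0.44443119 0.66548822]
slope pt [0.58670671 0.15870519 0.09      ]
carriage top s [0.04523838 0.106292  ] n 0.045692018046892637 y [-0.02107116  0.02055842]
knob [ 9.01844922e-02 -6.74182062e-05] ((89.87249755859375, 0.050548553466796875), (14.137711524963379, 45.856788635253906), 16.397672653198242)
yoke s [-0.11611913 -0.10524703] y [-0.02587     0.02580034] 0.03713050431174384
yoke s [-0.0361747  -0.02536385] y [-0.02544216  0.02585933] 0.03714048419448608
foot top s [-0.1473983  -0.13608143] y [-0.02081838  0.02110403] 0.05597059090024289
```

View pics/w2.png

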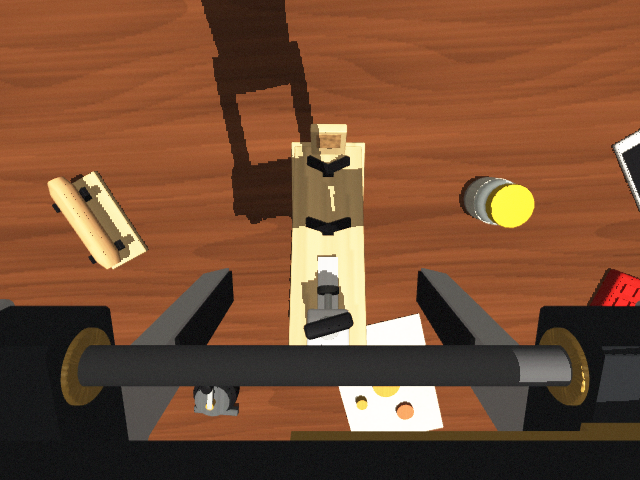

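The wrist view shows the holder clearly. The foot is at (329,138), the yokes at (329,165) and (329,225), and the knob bar at (329,325). The fit agrees with the given sizes: a 90 mm board, yokes at s = -111 and -31, carriage top at n = 46, and the knob bar 46x14 mm at s ≈ 90 with angle ≈ 1.285. Next I check the joint poses and then pick the lure.

```bash
cat >> h.py <<'E'
yaw=-.0583
S=np.array([.866*np.cos(yaw),.866*np.sin(yaw),.5]);N=np.array([-.5*np.cos(yaw),-.5*np.sin(yaw),.866]);E=np.array([-np.sin(yaw),np.cos(yaw),0])
O=np.array([.58671,.15871,.09])-.0007*S
def hp(s,n,y=0): return O+s*S+n*N+y*E
def knobatt(th,sg=1):   # tool x along +-bar
    b=np.cos(th)*S-np.sin(th)*E
    return att(-N,sg*np.cross(-N,b))
def st():
    s=r.read_state(); f=s["ft_force"]
    return f"t={s['time']:.2f} F_s={f@S:.2f} F_n={f@N:.2f} F_y={f@E:.2f} w={s['gripper_width']*1e3:.2f} g={s['grasp_force']:.2f}"
def softgrip(start,stop,want):
    r.grip(start); o=start
    while o>stop:
        g=r.read_state()["grasp_force"]
        if g>=want: break
        o-=.0004; r.grip(o)
    r.dwell(.1); return o
E
python3 - <<'E'
from h import *
for sg in(1,-1):
    for nm,P,R in[("place",hp(-.068,.016),att(-N,sg*E)),("placeup",hp(-.068,.09),att(-N,sg*E))]+[(f"knob{t}",hp(s,.061),knobatt(t,sg)) for s,t in((.09,1.3),(.09,.3),(.037,.3),(.037,1.35))]+[("knobup",hp(.09,.12),knobatt(1.3,sg))]:
        q=r.inverse_kinematics(P,quat(R));print(sg,nm,None if q is None else np.round(q,2))
a=np.array([.90756,.41993,0]);z=np.array([0,0,-1.]);m=np.array([.5407,-.1600])
W=np.load("pics/w1.npy").reshape(-1,3);b=np.array([-a[1],a[0]])
W=W[np.linalg.norm(W[:,:2]-m,axis=1)<.04];L=W[(W[:,2]>.051)&(W[:,2]<.07)]
lat=(L[:,:2]-m)@b;print("lat",np.percentile(lat,[1,50,99]))
Ra=att(z,np.cross(z,a))
r.movep(np.r_[m,.12],quat(Ra));r.grip(.05)
print(r.line_to(np.r_[m,.026],v=.1,f_stop=8),st(),r.read_state()["eef_pos"])
E
```

```text
1 place [ 0.24  0.01  2.14 -0.31  0.5  -1.03]
1 placeup [ 0.28 -0.19  2.16 -0.26  0.69 -1.07]
1 knob1.3 None
1 knob0.3 [ 0.17  0.05  1.81 -0.17  0.77  2.19]
1 knob0.3 [ 0.2  -0.01  1.94 -0.19  0.71  2.24]
1 knob1.35 None
1 knobup None
-1 place [ 0.24  0.01  2.14 -0.31  0.5   2.11]
-1 placeup [ 0.28 -0.19  2.16 -0.26  0.69  2.07]
-1 knob1.3 [ 0.17  0.05  1.81 -0.17  0.77  0.05]
-1 knob0.3 [ 0.17  0.05  1.81 -0.17  0.77 -0.95]
-1 knob0.3 [ 0.2  -0.01  1.94 -0.19  0.71 -0.9 ]
-1 knob1.35 [ 0.2  -0.01  1.94 -0.19  0.71  0.15]
-1 knobup [ 0.19 -0.06  1.81 -0.16  0.88  0.05]
lat [-0.01274125 -0.00025111  0.01297106]
False t=8.22 F_s=-0.04 F_n=0.27 F_y=-0.16 w=49.96 g=0.00 [ 0.54143803 -0.16033119  0.02674673]
```

```bash
python3 - <<'E'
from h import *
r.grip(.034);print(st())
print(softgrip(.0315,.026,4),st())
E
```

```text
t=8.70 F_s=0.52 F_n=-0.29 F_y=0.13 w=34.19 g=0.00
0.028699999999999993 t=10.59 F_s=0.90 F_n=-0.21 F_y=-2.64 w=28.84 g=6.41
```

```bash
python3 - <<'E'
from h import *
p=r.read_state()["eef_pos"]
r.line_to([p[0],p[1],.2],v=.15);print(st())
R=quat(att(-N,E))
r.movep(hp(-.067,.14),R);r.dwell(.2);print(st(),r.read_state()["eef_pos"]-hp(-.067,.14))
p,d=r.camera("wrist");cv2.imwrite("pics/w3.png",p)
r.line_to(hp(-.067,.030),v=.1);r.dwell(.2);print(st())
E
```

```text
t=11.90 F_s=-0.72 F_n=-0.21 F_y=0.05 w=29.19 g=6.23
t=13.67 F_s=-0.74 F_n=-0.97 F_y=-0.25 w=28.90 g=6.24 [ 0.00058787 -0.00044456  0.0002085 ]
t=15.17 F_s=-0.68 F_n=-0.58 F_y=-0.23 w=28.67 g=6.24
```

View pics/w3.png

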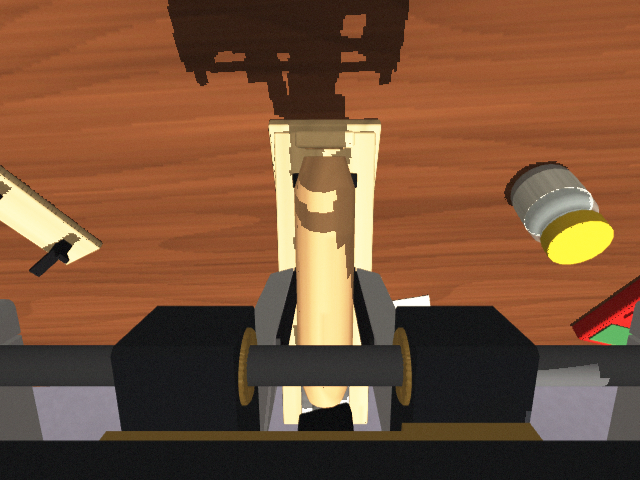

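The lure is held straight, from (325,160) to (325,400), over the holder with its axis along the slope. Next I lower it until contact and release it.

```bash
python3 - <<'E'
from h import *
r.line_to(hp(-.0655,.030),v=.05);r.dwell(.2)
b=r.line_to(hp(-.0655,.013),v=.015,f_stop=2.5)
p=r.read_state()["eef_pos"];print(b,st(),"n",(p-O)@N,"s",(p-O)@S,"y",(p-O)@E)
r.dwell(.2);print(st())
for o in(.0292,.0297,.0302,.031,.033,.04,.06):
    r.grip(o)
print(st())
r.line_to(hp(-.0655,.12),v=.15)
r.dwell(.2)
c=r.camera_params("wrist");p,d=r.camera("wrist");cv2.imwrite("pics/w4.png",p)
W=cloud(c,d);W[d==0]=np.nan;f=W.reshape(-1,3)-O;f=f[np.isfinite(f[:,0])]
s,n,y=f@S,f@N,f@E
k=(n>.042)&(n<.06)&(abs(y)<.02)&(s>-.134)&(s<.02)
print("lure s",np.percentile(s[k],[1,99]),"y",np.percentile(y[k],[2,98]),"n",np.percentile(n[k],99),st())
q=np.polyfit(s[k],y[k],1);print(q)
E
```

```text
True t=16.47 F_s=0.71 F_n=0.18 F_y=-1.00 w=28.58 g=6.92 n 0.0162531262379248 s -0.06582086523982561 y -0.0003825801059624775
t=16.67 F_s=0.87 F_n=1.85 F_y=-0.78 w=28.82 g=6.94
t=18.68 F_s=-0.76 F_n=0.35 F_y=0.06 w=59.95 g=0.00
lure s [-0.12995906 -0.00473717] y [-0.01215601  0.01212771] n 0.050894068316412605 t=19.77 F_s=-0.46 F_n=1.30 F_y=-0.26 w=60.00 g=0.00
[5.35531257e-04 2.87271202e-05]
```

View pics/w4.png

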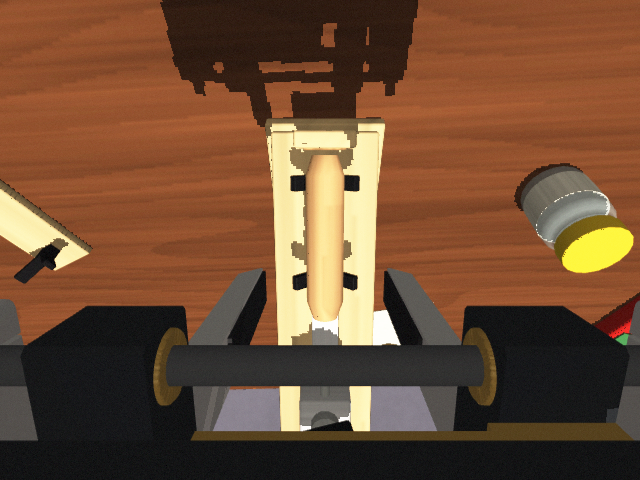

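The lure lies in both yokes, from (325,155) to (325,320), straight and short of the foot by about 4 mm. Next is the knob.

```bash
cat >> h.py <<'E'
def turn(dth,k=2):
    for i in range(k):
        q=np.array(r.read_state()["joint_positions"]) if i==0 else q
        q=q.copy(); q[5]+=dth/k; r.move_j(q)
def sn():
    f=r.read_state(); p=f["eef_pos"]-O
    R=Rn.from_quat(np.r_[f["ee_rot"][1:],f["ee_rot"][0]]).as_matrix(); b=-R[:,0]
    b=b if b@E<0 else -b
    return f"s={p@S*1e3:.2f} n={p@N*1e3:.2f} y={p@E*1e3:.2f} th={np.arctan2(-b@E,b@S):.3f}"
E
python3 - <<'E'
from h import *
r.line_to(hp(-.0655,.15),v=.15)
Q=quat(knobatt(1.285,-1))
r.movep(hp(.0905,.14),Q); r.grip(.04)
b=r.line_to(hp(.0905,.061),v=.08,f_stop=10);r.dwell(.2);print(b,st(),sn())
r.grip(.02);r.grip(.0);r.dwell(.2);print(st(),sn())
E
```

```text
False t=23.02 F_s=-0.23 F_n=0.91 F_y=0.33 w=39.96 g=0.00 s=91.09 n=61.58 y=0.13 th=1.285
t=24.02 F_s=3.05 F_n=-3.24 F_y=0.94 w=13.83 g=30.00 s=91.00 n=61.02 y=0.14 th=1.285
```

```bash
python3 - <<'E'
from h import *
turn(-.95,2);r.dwell(.2);print(st(),sn(),r.read_state()["wrist_torque"]@N)
# slide part way down (expected contact at about s=42)
p=r.read_state()["eef_pos"]
b=r.line_to(p-.03*S,v=.06,f_stop=12);print(b,st(),sn());r.dwell(.2);print(st(),sn())
c=r.camera_params("top");p,d=r.camera("top");W=cloud(c,d);W[d==0]=np.nan
cv2.imwrite("pics/t1.png",cv2.resize(p[180:340,190:290],None,fx=4,fy=4))
E
```

```text
t=25.27 F_s=0.57 F_n=-2.77 F_y=-0.96 w=13.68 g=30.00 s=90.58 n=60.83 y=-0.13 th=0.336 -0.016665511348471454
False t=25.93 F_s=-3.86 F_n=2.59 F_y=-0.67 w=13.42 g=30.00 s=58.74 n=60.77 y=-0.19 th=0.335
t=26.12 F_s=-4.40 F_n=4.51 F_y=-0.82 w=13.48 g=30.00 s=58.80 n=60.75 y=-0.16 th=0.335
```

```bash
python3 - <<'E'
from h import *
p0=r.read_state()["eef_pos"];s0=(p0-O)@S
t=p0.copy();F0=None
for i in range(40):
    cur=(r.read_state()["eef_pos"]-O)@S
    step=.0015 if cur>.0475 else .0007
    t=t-step*S
    r.line_to(t,v=.015,f_stop=9);r.dwell(.06)
    f=np.mean([r.read_state()["ft_force"]@S])
    cur=(r.read_state()["eef_pos"]-O)@S
    print(f"cmd {((t-O)@S)*1e3:.2f} s {cur*1e3:.2f} F {f:.2f}")
    if f>4.5 or cur<.039: break
print(st(),sn())
E
```

```text
cmd 57.34 s 58.16 F 1.45
cmd 55.84 s 56.14 F 2.00
cmd 54.34 s 54.20 F 0.33
cmd 52.84 s 52.61 F 0.36
cmd 51.34 s 51.17 F 0.17
cmd 49.84 s 49.75 F 1.46
cmd 48.34 s 48.27 F 0.51
cmd 46.84 s 46.71 F 0.86
cmd 46.14 s 46.19 F 0.86
cmd 45.44 s 45.47 F 1.57
cmd 44.74 s 44.70 F 0.82
cmd 44.04 s 43.98 F 1.09
cmd 43.34 s 43.29 F 1.21
cmd 42.64 s 42.61 F 0.65
cmd 41.94 s 41.89 F 0.76
cmd 41.24 s 41.20 F 0.79
cmd 40.54 s 40.50 F 1.75
cmd 39.84 s 39.74 F 0.48
cmd 39.14 s 39.19 F 1.43
cmd 38.44 s 38.77 F 2.57
t=32.46 F_s=2.57 F_n=-1.80 F_y=-0.63 w=13.75 g=30.00 s=38.77 n=60.81 y=-0.16 th=0.335
```

```bash
python3 - <<'E'
from h import *
p=r.read_state()["eef_pos"];t=p+(.03844-(p-O)@S)*S
for i in range(14):
    t=t-.0005*S
    r.line_to(t,v=.01);r.dwell(.1)
    fs=[]
    for _ in range(4): fs.append(r.read_state()["ft_force"]@S); r.dwell(.02)
    f=np.mean(fs); cur=(r.read_state()["eef_pos"]-O)@S
    print(f"cmd {((t-O)@S)*1e3:.2f} s {cur*1e3:.2f} F {f:.2f}")
    if f>6.5 or cur<.0355: break
print(st(),sn())
E
```

```text
cmd 37.94 s 38.31 F 3.45
cmd 37.44 s 37.89 F 3.86
cmd 36.94 s 37.66 F 4.09
cmd 36.44 s 37.37 F 4.72
cmd 35.94 s 37.15 F 5.02
cmd 35.44 s 36.91 F 5.13
cmd 34.94 s 36.63 F 6.23
cmd 34.44 s 36.41 F 6.57
t=35.79 F_s=6.65 F_n=-7.96 F_y=-1.14 w=13.79 g=30.00 s=36.41 n=60.89 y=-0.13 th=0.335
```

```bash
python3 - <<'E'
from h import *
p=r.read_state()["eef_pos"];y=(p-O)@E;t=hp(.03444,.0609,y)
for th in(.6,.8,.95,1.1,1.25,1.36):
    r.movep(t,quat(knobatt(th,-1)));r.dwell(.1)
    print(th,st(),sn(),round(r.read_state()["wrist_torque"]@N,3))
E
```

```text
0.6 t=36.25 F_s=6.73 F_n=-8.98 F_y=-0.76 w=13.78 g=30.00 s=36.45 n=60.90 y=-0.00 th=0.600 -0.096
0.8 t=36.66 F_s=6.63 F_n=-9.70 F_y=-0.31 w=13.24 g=30.00 s=36.54 n=60.90 y=0.06 th=0.800 -0.113
0.95 t=37.02 F_s=6.19 F_n=-7.82 F_y=-0.52 w=13.97 g=30.00 s=36.58 n=60.94 y=0.10 th=0.950 -0.005
1.1 t=37.39 F_s=7.34 F_n=-8.83 F_y=-0.05 w=13.72 g=30.00 s=36.66 n=60.99 y=0.14 th=1.100 0.025
1.25 t=37.76 F_s=7.25 F_n=-7.97 F_y=-1.07 w=13.78 g=30.00 s=36.72 n=61.04 y=0.16 th=1.250 0.075
1.36 t=38.11 F_s=6.79 F_n=-7.52 F_y=-0.91 w=13.63 g=30.03 s=36.80 n=61.07 y=0.19 th=1.359 0.127
```

```bash
python3 - <<'E'
from h import *
p=r.read_state()["eef_pos"]
r.line_to(p,v=.02);r.dwell(.2);print(st(),sn())
r.grip(.03);r.dwell(.1);print(st(),sn())
p=r.read_state()["eef_pos"];r.line_to(p+.09*N,v=.12)
r.movep([.50,.158,.33],quat(att(np.array([0,0,-1.]),E)));r.dwell(.3)
c=r.camera_params("wrist");p,d=r.camera("wrist");cv2.imwrite("pics/w5.png",p)
W=cloud(c,d);W[d==0]=np.nan;f=W.reshape(-1,3)-O;f=f[np.isfinite(f[:,0])]
s,n,y=f@S,f@N,f@E
k=(n>.086)&(n<.096)&(s>.0)&(s<.09)&(abs(y)<.04);K=np.c_[s,y][k].astype(np.float32)*1000;print("knob",cv2.minAreaRect(K))
k=(n>.042)&(n<.053)&(abs(y)<.016)&(s>-.134)&(s<-.004)
print("lure s",np.percentile(s[k],[.5,99.5]),"y",np.percentile(y[k],[2,98]),"n",np.percentile(n[k],99),np.polyfit(s[k],y[k],1),st())
k=(n>.0455)&(n<.0500)&(abs(y)<.004);h=np.histogram(s[k],np.arange(-.14,.06,.005));print(h[0])
E
```

```text
t=38.58 F_s=3.33 F_n=-3.74 F_y=-0.27 w=13.62 g=30.03 s=36.89 n=61.04 y=0.17 th=1.360
t=39.16 F_s=-0.70 F_n=-0.66 F_y=-0.14 w=30.19 g=0.00 s=36.62 n=61.07 y=0.21 th=1.360
knob ((36.46803665161133, 0.013269424438476562), (14.18700885772705, 45.81106185913086), 12.563675880432129)
lure s [-0.13264994 -0.00451198] y [-0.01204939  0.01217386] n 0.05130520894374361 [ 0.00045469 -0.00012931] t=41.77 F_s=0.10 F_n=-0.68 F_y=0.51 w=30.00 g=0.00
[15  7 23 19 21 17 14 13 14 17 16 14 10 16 15 19 15 15 20 17 12 16 12 16
 28 33 18 25 13  0  0 10 14  0  0  0  0 11 32]
```

View pics/w5.png

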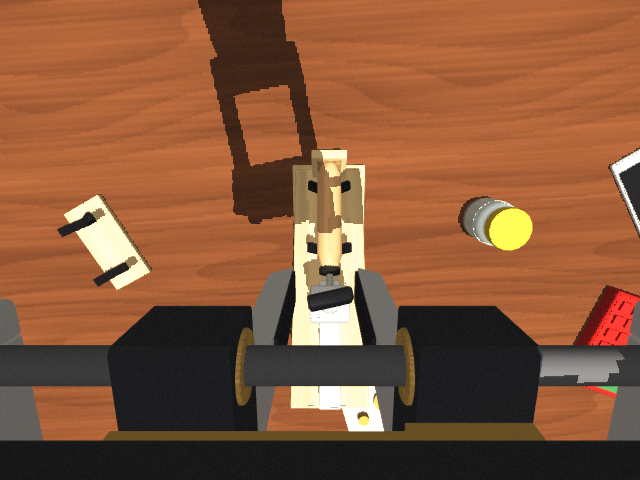

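The lure sits against the foot, from (330,160) to (330,265), with the pad at (330,270) on its upper end. The knob bar at (330,298) reads 1.35 rad, so it is locked. The stop is at s = 36.6, about 2.7 mm of pad compression or roughly 5.5 N. The gripper is clear, so I hand in.

```bash
python3 -c "
from station import r
print(r.sign_off())"
```

```text
the job is handed in; nothing more can be done
None
```

I handed the job in at about 42 s: the lure lies in the holder's yokes against the foot, the stop presses it with about 5.5 N (estimated from pad travel and wrist force), and the knob is locked at about 1.35 rad; the hand-in returned no verdict.

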